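# Line up the amber bottles by height in the sample tray

## Robot

A 6-joint arm with a two-finger parallel gripper is mounted at the origin on the work surface. World frame = base frame: x ahead of the robot, y to its left, z up, the work surface at z = 0. Lengths are in m, angles in rad, forces in N, time in s.
With the tool pointing down it reaches from about 0.4 to 0.825 m from the base axis. Payload 7 kg.
Tool frame: the origin (TCP) lies at the very end of the fingers, on their centre line; the grasp point (between the pads) lies 19 mm behind it; z points along the fingers, y is the line along which they close (so a half turn about z gives the same grasp; the last joint's range is limited). The gripper opens to 88 mm and grips with 3 to 60 N. Pads are 19 mm wide; open, the fingers measure 130 mm over their backs; the gripper's body (78 mm by 193 mm) begins 47 mm behind the grasp point.
Start: joints at [1.569, 0.359, 0.012, 0, -1.224, -0.288], TCP at [0.193, 0.647, 0.227] pointing down, gripper open.
Joint ranges: [-3.07, 3.07], [-1.43, 2.12], [-1.02, 1.25], [-3.03, 1.67], [-3.05, -0], [-3.03, 3.03]. Speed limits (rad/s): [2.39, 2.39, 3.01, 3.14, 3.14, 3.14].

## Interface

Orientations are given as [roll, pitch, yaw] about the fixed x, y, z axes, in that order (R = Rz(yaw) Ry(pitch) Rx(roll)).
In Python, from station import arm gives the robot as it stands.
- The arm moves only by the tool step_arm, never from a script. Its argument "rows" is a list of rows, each a list of 5 numbers: the shift along the world's x, y, z in m, then the turn about the world's z in rad, then the finger opening in m, from 0 to 0.0876. In form: [[x, y, z, spin, gripper], ...]. A call has 1 to 20 rows; each row is the pose to reach, as a shift and turn from the pose commanded when the call began; what a row does not reach only later rows make up. A row lasts 1/10 s, in which the tool goes at most 50 mm and 8.59 degrees, less where a joint would pass 70% of its speed; a pose out of reach is approached as far as the arm can. A call with a gripper value outside its range is refused whole. The fingers move at their own pace and stop on an object; "newtons" is the grip in N (left out, the last holds). Time passes only in rows, so rows that repeat a pose let the fingers close. It gives the time, the measured TCP pose, the force, the opening and the grip force at its end, in the units of the state.
- arm.get_state(): the state, without advancing time (a new reading comes with each control period).
- arm.grab_frame(name): name is "side" or "top"; returns a dict with "color" (420x560x3 uint8, blue, green, red), "vfov" (degrees; the focal length in pixels is half the picture's height over the tangent of half this angle, whatever the lens; pixels are square), "cx", "cy" (the principal point, pixels), "k1" (the pictures are not rectified: a ray, as slopes to the right and down, at radius r is drawn at 1 + k1 r^2 times it, then the intrinsics apply), "rvec" (rotation vector, rad) and "tvec" (3), from world to camera coordinates, as OpenCV has them. Camera axes: x right, y down, z forward; pixel columns grow to the right and rows downward; lengths in m; the calibration is good to about 2 mm. A picture is of the moment at which its call begins. There is no depth.
- arm.job_done(): hands the job in; it is judged then, once.
The state is a dict: "t": time; "q": joint angles; "qd": joint speeds; "joint_efforts": joint torques, N m; "eef_pos": TCP position; "ee_rot": TCP orientation; "force": force on the tool from outside, world axes, zero at the start; "moment": the same for the moment, N m; "width": finger opening in m; "gripper_force": force on a finger pad.
Only numpy, scipy, OpenCV 4.12 (cv2) and the standard library are available. Lean on these libraries where they do the work, as an engineer would, in place of code of your own. Each camera call takes 0.05 s, during which the arm holds its last target. There are 200 camera calls.

## Task

Stand the four amber bottles on the four black pads of the white tray, one centred on each pad, in order of height: the tallest on the pad next to the tray's steel lifting handle, then ever shorter, with the shortest at the far end of the row. Keep every bottle upright throughout, and do not disturb the glass beaker.

Things in the scene. Friction and masses are not known exactly. Their poses are not given: they have to be found in the camera images.
- jar60_mid (a point): Amber glass squat wide-mouthed jar, cap nearly as wide as the body, round, with paper label and blue cap; 52 mm in diameter, 60 mm high in all, side straight from its base up to 41 mm. Loose, standing upright on the bench, 50 to 250 g. The point is its centre, half-way up (30 mm above its underside); z is its axis.
- bottle78_mid (a point): Amber glass slim narrow-necked bottle, round, with paper label and blue cap; 36 mm in diameter, 78 mm high in all, side straight from its base up to 52 mm. Loose, standing upright on the bench, 50 to 250 g. The point is its centre, half-way up (39 mm above its underside); z is its axis.
- bottle96_mid (a point): Amber glass stout narrow-necked bottle, round, with paper label and blue cap; 54 mm in diameter, 96 mm high in all, side straight from its base up to 70 mm. Loose, standing upright on the bench, 50 to 250 g. The point is its centre, half-way up (48 mm above its underside); z is its axis.
- bottle114_mid (a point): Amber glass tallest bottle, narrow-necked, round, with paper label and blue cap; 44 mm in diameter, 114 mm high in all, side straight from its base up to 88 mm. Loose, standing upright on the bench, 50 to 250 g. The point is its centre, half-way up (57 mm above its underside); z is its axis.
- pad1: One of four identical round black rubber pads, 64 mm in diameter and 2 mm thick, with a small grey dot at its centre, fixed in a straight row 85 mm apart on a white tray (110 x 430 mm, 8 mm thick). Pad 1 of the row as counted along the row from one end (pad1 and pad4 are the end pads). Origin: centre of its underside, so its top, where a bottle stands, is 2 mm higher; x points across the row, y along it.
- pad2: One of four identical round black rubber pads, 64 mm in diameter and 2 mm thick, with a small grey dot at its centre, fixed in a straight row 85 mm apart on a white tray (110 x 430 mm, 8 mm thick). Pad 2 of the row as counted along the row from one end (pad1 and pad4 are the end pads). Origin: centre of its underside, so its top, where a bottle stands, is 2 mm higher; x points across the row, y along it.
- pad3: One of four identical round black rubber pads, 64 mm in diameter and 2 mm thick, with a small grey dot at its centre, fixed in a straight row 85 mm apart on a white tray (110 x 430 mm, 8 mm thick). Pad 3 of the row as counted along the row from one end (pad1 and pad4 are the end pads). Origin: centre of its underside, so its top, where a bottle stands, is 2 mm higher; x points across the row, y along it.
- pad4: One of four identical round black rubber pads, 64 mm in diameter and 2 mm thick, with a small grey dot at its centre, fixed in a straight row 85 mm apart on a white tray (110 x 430 mm, 8 mm thick). Pad 4 of the row as counted along the row from one end (pad1 and pad4 are the end pads). Origin: centre of its underside, so its top, where a bottle stands, is 2 mm higher; x points across the row, y along it.
- handle: The tray's lifting handle: a fixed bright steel arch of 8 mm bar, 78 mm wide across the row and 46 mm high, standing upright on the tray at one end of the row, 67.5 mm from the centre of the end pad next to it. It may be at either end; the other end has only a low grey bar, 4 mm high. Origin: centre of its foot, on the tray's top.
- beaker_mid (a point): Clear glass beaker, 68 mm across the rim, 85 mm high, standing empty on the bench beside the tray; not to be disturbed. The point is its centre, 42 mm above the bench.
Things that resemble listed ones, but are neither listed nor needed, are in the scene too. Leave any green look-alike of the part that bears jar60_mid alone. What is shaped like the part that bears bottle114_mid but purple is not meant.

How it is judged:
By the outcome, as a careful person would: the job done as asked, in the order asked, and still so for the second after the job is handed in, with the robot touching nothing.
It also fails if it takes over 112 s, if anything falls off the work surface, if the arm or the gripper's body presses on something with over 40 N, if the wrist force passes 120 N, or if a joint passes its speed limit or range.

## Working session

There is one attempt and no reset: what is moved stays moved. The work goes in short steps, Python scripts to look and compute and a tool call to move; the robot and the scene stay as the last step left them, time stands still between calls to the robot, and variables do not carry over. Pictures are saved under pics/ and viewed, at most 14 in all, crops included, and the job is handed in when it is done.

Besides the shell and the picture viewer there is one more tool, called after ">>>" by a JSON object that holds its "method" and its "body", one argument or row to a line. step_arm: Moves the arm, as the interface text tells. Its arguments: {"type":"object","properties":{"rows":{"type":"array"},"newtons":{"type":"number"}},"required":["rows"]}

```bash
mkdir -p pics; cat > h.py <<'E'
import numpy as np, cv2
from station import arm
def grab(n,save=None):
    f=arm.grab_frame(n)
    if save: cv2.imwrite('pics/'+save,f['color'])
    return f
def K(f):
    h=f['color'].shape[0]; fl=h/2/np.tan(np.radians(f['vfov'])/2)
    return np.array([[fl,0,f['cx']],[0,fl,f['cy']],[0,0,1]]),np.array([f['k1'],0,0,0,0.])
def ray(f,u,v):
    k,d=K(f); p=cv2.undistortPoints(np.array([[[u,v]]],float),k,d)[0,0]
    R=cv2.Rodrigues(np.array(f['rvec'],float))[0]; t=np.array(f['tvec'],float).ravel()
    return -R.T@t, R.T@np.array([p[0],p[1],1])
def onz(f,u,v,z):
    c,d=ray(f,u,v); return c+d*(z-c[2])/d[2]
def proj(f,P):
    k,d=K(f); return cv2.projectPoints(np.array(P,float).reshape(-1,1,3),np.array(f['rvec'],float),np.array(f['tvec'],float),k,d)[0][:,0]
def blobs(f,lo,hi,amin=60):
    m=cv2.inRange(cv2.cvtColor(f['color'],cv2.COLOR_BGR2HSV),lo,hi)
    n,l,s,c=cv2.connectedComponentsWithStats(m)
    return [(c[i].round(1).tolist(),s[i].tolist()) for i in range(1,n) if s[i][4]>=amin]
E
python3 - <<'E'
from h import *
for n in('top','side'):
    f=grab(n,n+'0.png'); c,_=ray(f,280,210); print(n,c.round(3),f['vfov'],f['k1'])
    print('blue',blobs(f,(95,90,50),(130,255,255)))
s=arm.get_state();print(s)
E
```

```text
top [0.397 0.053 0.787] 56.2338955942997 -0.10944190730259433
blue [([296.0, 223.0], [288, 215, 18, 17, 245]), ([352.8, 230.4], [343, 221, 20, 20, 312]), ([249.0, 238.5], [241, 231, 17, 16, 220]), ([457.3, 239.5], [451, 234, 14, 12, 135]), ([179.8, 250.0], [168, 238, 25, 25, 495])]
side [0.287 0.586 0.521] 57.37518653953079 -0.06032431259769159
blue [([320.8, 177.6], [314, 171, 15, 14, 172]), ([299.6, 195.2], [293, 189, 15, 14, 179]), ([297.8, 222.6], [289, 215, 19, 17, 267]), ([276.9, 304.4], [263, 291, 29, 28, 680])]
{'t': 0.1, 'q': array([ 1.56908532e+00,  3.59315607e-01,  1.11726698e-02, -2.90774055e-04,
       -1.22407541e+00, -2.88096463e-01]), 'qd': array([-0.00142867, -0.00086417,  0.00371775,  0.0001044 , -0.00039836,
        0.00159801]), 'joint_efforts': array([-1.01156464e-03, -5.84160304e+01,  2.93747413e+01,  7.01548621e+00,
        1.00908711e-02, -5.16737475e-05]), 'eef_pos': array([0.19280296, 0.6464449 , 0.225729  ]), 'ee_rot': array([ 3.14015156e+00, -1.41975249e-04, -2.89906375e-01]), 'force': array([ 0.470847  ,  0.47426689, -0.60322048]), 'moment': array([ 0.00897477, -0.07655426,  0.07545211]), 'gripper_force': 0.0, 'width': 0.08756616717559788}
```

View pics/top0.png

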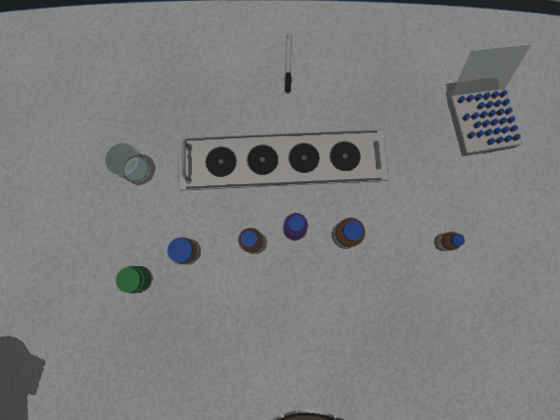

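View pics/side0.png

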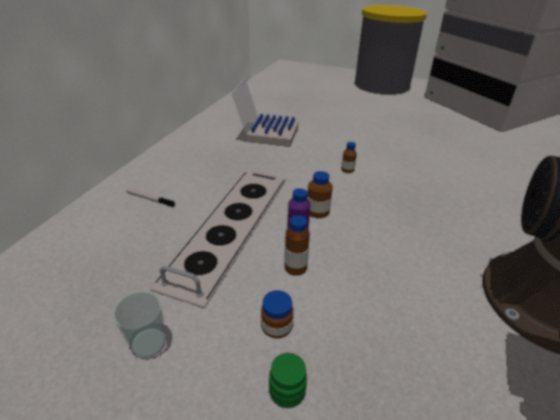

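The top view shows blue-capped items at (180,250) jar, (249,238) tall amber, (296,223) purple, (353,230) stout and (457,240) slim. The pads are at (221,161), (263,159), (304,157) and (345,156), with the handle at left (186,160) and the beaker at (135,167).
The candidates for bottle114 are (249,238), which is amber, and (296,223), which is purple, so (249,238) is meant. For the jar, (180,250) is amber with a blue cap and fits, while (130,280) is the green look-alike.

```bash
python3 - <<'E'
from h import *
ft=grab('top'); fs=grab('side')
caps={'jar60':((180,250),(277,304),.06),'b114':((249,238),(298,222),.114),'purple':((296,223),(300,195),.114),'b96':((353,230),(321,178),.096),'b78':((457,240),(351,146),.078)}
bt=blobs(ft,(95,90,50),(130,255,255),80); bs=blobs(fs,(95,90,50),(130,255,255),20)
near=lambda b,p:min(b,key=lambda q:np.hypot(q[0][0]-p[0],q[0][1]-p[1]))
for n,(pt,ps,h) in caps.items():
    a=near(bt,pt)[0]; b=near(bs,ps)[0]
    P=onz(ft,*a,h-.004); Q=onz(fs,*b,h-.008)
    print(n,a,b,'top',P.round(4),'side',Q.round(4))
# pads: dark round blobs
m=cv2.inRange(ft['color'],(0,0,0),(45,45,45)); m[:125]=0;m[195:]=0
n,l,s,c=cv2.connectedComponentsWithStats(m)
for i in range(1,n):
    if 300<s[i][4]<2000: 
        print('pad',c[i].round(1),s[i].tolist(),onz(ft,*c[i],.010).round(4))
for p in((185,160),(380,155)): print(onz(ft,*p,.008).round(3))
print('beaker rim',onz(ft,124,160,.085).round(3),onz(ft,139,170,0).round(3))
for p in((201,263),(221,235),(238,211.5),(253,190.5)): print('side pad',onz(fs,*p,.010).round(4))
A=cv2.resize(ft['color'][195:300,100:330],None,fx=2.6,fy=2.6);B=cv2.resize(fs['color'][170:410,230:350],(136,273))
cv2.imwrite('pics/crop1.png',np.hstack([A,B]) if A.shape[0]==273 else A)
E
```

```text
jar60 [179.8, 249.9] [276.9, 304.4] top [0.4275 0.2356 0.056 ] side [0.4263 0.2336 0.052 ]
b114 [249.0, 238.5] [297.8, 222.6] top [0.4451 0.1031 0.11  ] side [0.445  0.0975 0.106 ]
purple [296.1, 222.9] [299.6, 195.2] top [0.472  0.0219 0.11  ] side [0.4702 0.019  0.106 ]
b96 [352.8, 230.4] [320.8, 177.6] top [ 0.4604 -0.08    0.092 ] side [ 0.4593 -0.0846  0.088 ]
b78 [457.3, 239.6] [350.6, 145.5] top [ 0.4436 -0.2808  0.074 ] side [ 0.4428 -0.2876  0.07  ]
pad [344.7 155.8] [331, 142, 29, 28, 628] [ 0.6216 -0.0839  0.01  ]
pad [303.6 157.6] [289, 144, 30, 28, 630] [0.6175 0.0009 0.01  ]
pad [220.6 161.4] [206, 147, 30, 29, 639] [0.6093 0.1703 0.01  ]
pad [262.2 159.4] [248, 146, 29, 28, 639] [0.6135 0.0856 0.01  ]
[0.613 0.244 0.008]
[ 0.624 -0.158  0.008]
beaker rim [0.592 0.341 0.085] [0.594 0.342 0.   ]
side pad [0.6059 0.1696 0.01  ]
side pad [0.6107 0.0846 0.01  ]
side pad [0.6151 0.0008 0.01  ]
side pad [ 0.6201 -0.0861  0.01  ]
```

View pics/crop1.png

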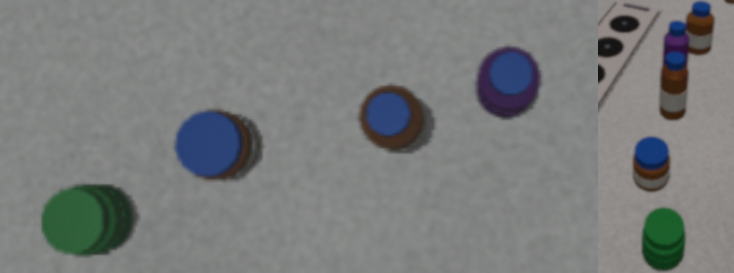

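The crop confirms that the amber tall bottle is (249,238), the purple is beside it, and the amber jar (blue cap) and the green jar are distinct. I'll go above the tall bottle with the fingers closing across the row.

>>> {"method": "step_arm", "body": {
  "rows": [
    [0.252, -0.545, -0.02, -1.28, 0.0876],
    [0.252, -0.545, -0.02, -1.28, 0.0876],
    [0.252, -0.545, -0.02, -1.28, 0.0876],
    [0.252, -0.545, -0.02, -1.28, 0.0876],
    [0.252, -0.545, -0.02, -1.28, 0.0876],
    [0.252, -0.545, -0.02, -1.28, 0.0876],
    [0.252, -0.545, -0.02, -1.28, 0.0876],
    [0.252, -0.545, -0.02, -1.28, 0.0876],
    [0.252, -0.545, -0.02, -1.28, 0.0876],
    [0.252, -0.545, -0.02, -1.28, 0.0876],
    [0.252, -0.545, -0.02, -1.28, 0.0876],
    [0.252, -0.545, -0.02, -1.28, 0.0876],
    [0.252, -0.545, -0.02, -1.28, 0.0876],
    [0.252, -0.545, -0.02, -1.28, 0.0876],
    [0.252, -0.545, -0.02, -1.28, 0.0876],
    [0.252, -0.545, -0.02, -1.28, 0.0876],
    [0.252, -0.545, -0.02, -1.28, 0.0876],
    [0.252, -0.545, -0.02, -1.28, 0.0876],
    [0.252, -0.545, -0.02, -1.28, 0.0876],
    [0.252, -0.545, -0.02, -1.28, 0.0876]
  ],
  "newtons": 15
}}

```text
t: 2.2
eef_pos: [0.4448, 0.1022, 0.2066]
ee_rot: [-3.142, 0.0, -1.569]
force: [-0.1, -0.6, 0.7]
width: 0.0875
gripper_force: 0.0
```

```bash
python3 - <<'E'
from h import *
s=arm.get_state();print(s['q'].round(2),s['ee_rot'].round(3))
f=grab('side','side1.png')
E
```

```text
[ 0.66  0.01 -0.48  0.   -1.09 -0.66] [-3.142  0.    -1.569]
```

View pics/side1.png

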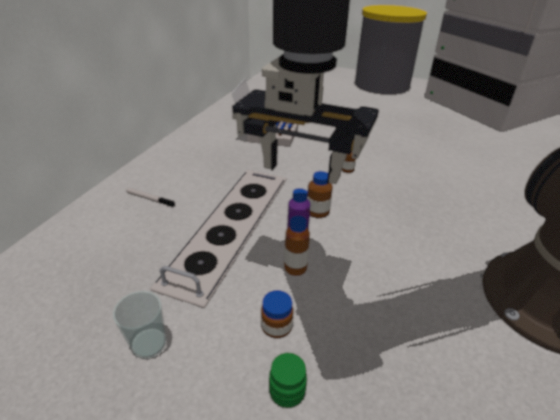

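The side view shows the fingers at (270,155) and (340,165), straddling the tall bottle's position at (297,245) across the row. I'll descend and grip.

>>> {"method": "step_arm", "body": {
  "rows": [
    [0, -0.001, -0.03, 0, 0.0876],
    [0, -0.001, -0.06, 0, 0.0876],
    [0, -0.001, -0.09, 0, 0.0876],
    [0, -0.001, -0.11, 0, 0.0876],
    [0, -0.001, -0.13, 0, 0.0876],
    [0, -0.001, -0.145, 0, 0.0876],
    [0, -0.001, -0.152, 0, 0.0876],
    [0, -0.001, -0.152, 0, 0.0876],
    [0, -0.001, -0.152, 0, 0.06],
    [0, -0.001, -0.152, 0, 0.05],
    [0, -0.001, -0.152, 0, 0.046],
    [0, -0.001, -0.152, 0, 0.042],
    [0, -0.001, -0.152, 0, 0.036],
    [0, -0.001, -0.152, 0, 0.03],
    [0, -0.001, -0.152, 0, 0.03],
    [0, -0.001, -0.152, 0, 0.03]
  ],
  "newtons": 15
}}

```text
t: 3.85
eef_pos: [0.445, 0.1009, 0.0547]
ee_rot: [-3.141, 0.0, -1.57]
force: [-0.6, 0.6, 1.7]
width: 0.0444
gripper_force: 15.0
```

>>> {"method": "step_arm", "body": {
  "rows": [
    [0, 0, 0.01, 0, 0.03],
    [0, 0, 0.03, 0, 0.03],
    [0, 0, 0.05, 0, 0.03],
    [0, 0, 0.07, 0, 0.03],
    [0.01, 0.005, 0.085, 0, 0.03],
    [0.03, 0.012, 0.09, 0, 0.03],
    [0.05, 0.02, 0.09, 0, 0.03],
    [0.07, 0.03, 0.09, 0, 0.03],
    [0.09, 0.038, 0.09, 0, 0.03],
    [0.11, 0.047, 0.09, 0, 0.03],
    [0.13, 0.055, 0.09, 0, 0.03],
    [0.145, 0.062, 0.085, 0, 0.03],
    [0.157, 0.067, 0.075, 0, 0.03],
    [0.163, 0.069, 0.06, 0, 0.03],
    [0.163, 0.069, 0.045, 0, 0.03],
    [0.163, 0.069, 0.035, 0, 0.03],
    [0.163, 0.069, 0.03, 0, 0.03],
    [0.163, 0.069, 0.03, 0, 0.03]
  ]
}}

```text
t: 5.65
eef_pos: [0.6072, 0.1694, 0.0837]
ee_rot: [3.14, -0.001, -1.57]
force: [-0.7, 1.4, -1.2]
width: 0.0438
gripper_force: 15.0
```

```bash
python3 - <<'E'
from h import *
s=arm.get_state();p=s['eef_pos'];print(p.round(4),s['force'].round(1),s['width'])
f=grab('side','side2.png')
# bottle label (held), axis line vs predicted
b=p[2]-.0547
print('cap pred',proj(f,[[p[0],p[1],b+.1]]).round(1),'bottom',proj(f,[[p[0],p[1],b],[p[0],p[1]+.022,b+.03],[p[0],p[1]-.022,b+.03],[p[0]+.022,p[1],b+.03],[p[0]-.022,p[1],b+.03]]).round(1))
cv2.imwrite('pics/c2.png',cv2.resize(f['color'][150:310,130:330],None,fx=3.5,fy=3.5))
E
```

```text
[0.6072 0.1694 0.0837] [-0.7  1.4 -1.2] 0.04379399773760205
cap pred [[192.9 212.2]] bottom [[199.3 255.4]
 [190.8 251. ]
 [203.9 235.8]
 [187.1 239.9]
 [208.1 246.6]]
```

View pics/c2.png

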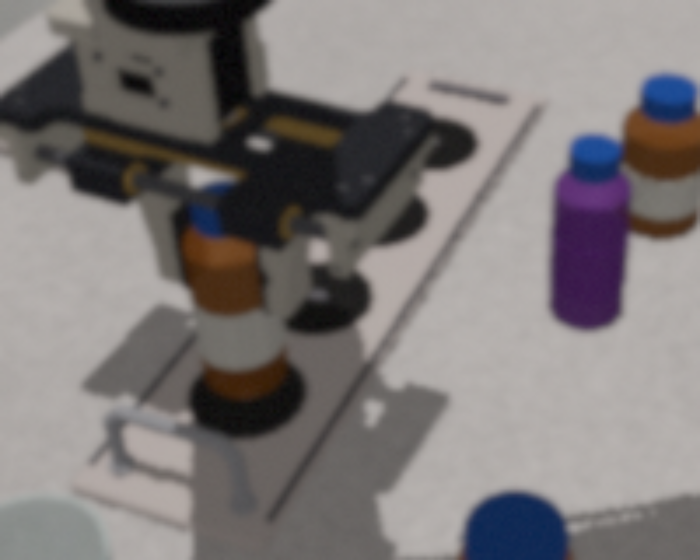

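The crop shows the tall bottle upright in the fingers above the first black pad next to the handle (base near (201,258) in the full image). I'll lower it and release.

>>> {"method": "step_arm", "body": {
  "rows": [
    [0, 0, -0.006, 0, 0.03],
    [0, 0, -0.012, 0, 0.03],
    [0, 0, -0.016, 0, 0.03],
    [0, 0, -0.018, 0, 0.03],
    [0, 0, -0.019, 0, 0.03],
    [0, 0, -0.019, 0, 0.03],
    [0, 0, -0.019, 0, 0.05],
    [0, 0, -0.019, 0, 0.06],
    [0, 0, -0.019, 0, 0.075],
    [0, 0, -0.019, 0, 0.0876],
    [0, 0, -0.019, 0, 0.0876],
    [0, 0, 0, 0, 0.0876],
    [0, 0, 0.02, 0, 0.0876],
    [0, 0, 0.05, 0, 0.0876],
    [0, 0, 0.09, 0, 0.0876],
    [0, 0, 0.12, 0, 0.0876],
    [0, 0, 0.12, 0, 0.0876]
  ]
}}

```text
t: 7.4
eef_pos: [0.6103, 0.1707, 0.2101]
ee_rot: [-3.134, 0.003, -1.569]
force: [0.8, -0.4, -0.7]
width: 0.0876
gripper_force: 0.0
```

>>> {"method": "step_arm", "body": {
  "rows": [
    [-0.018, -0.03, 0, 0, 0.0876],
    [-0.036, -0.06, 0, 0, 0.0876],
    [-0.054, -0.09, 0, 0, 0.0876],
    [-0.072, -0.12, 0, 0, 0.0876],
    [-0.09, -0.15, 0, 0, 0.0876],
    [-0.11, -0.185, 0, 0, 0.0876],
    [-0.125, -0.21, 0, 0, 0.0876],
    [-0.138, -0.235, 0, 0, 0.0876],
    [-0.148, -0.252, 0, 0, 0.0876],
    [-0.148, -0.252, 0, 0, 0.0876],
    [-0.148, -0.252, 0, 0, 0.0876]
  ]
}}

```text
t: 8.5
eef_pos: [0.4598, -0.0823, 0.2045]
ee_rot: [-3.141, 0.0, -1.571]
force: [-0.3, -0.7, -0.3]
width: 0.0876
gripper_force: 0.0
```

```bash
python3 - <<'E'
from h import *
ft=grab('top','top3.png'); fs=grab('side','side3.png')
print(arm.get_state()['eef_pos'].round(4))
for f,z in((ft,.12),(fs,.116)):
    for b in blobs(f,(95,90,50),(130,255,255),100): print(b, onz(f,*b[0],z).round(4))
cv2.imwrite('pics/c3.png',np.hstack([cv2.resize(ft['color'][110:250,160:300],(400,400)),cv2.resize(fs['color'][190:310,140:260],(400,400))]))
E
```

```text
[ 0.4602 -0.0818  0.2044]
([320.6, 177.9], [314, 172, 14, 13, 158]) [ 0.4482 -0.04    0.116 ]
([299.2, 195.4], [292, 189, 15, 14, 174]) [0.4662 0.0335 0.116 ]
([193.7, 218.1], [186, 211, 16, 15, 205]) [0.6076 0.169  0.116 ]
([276.9, 304.4], [263, 291, 29, 28, 679]) [0.4072 0.2818 0.116 ]
```

View pics/c3.png

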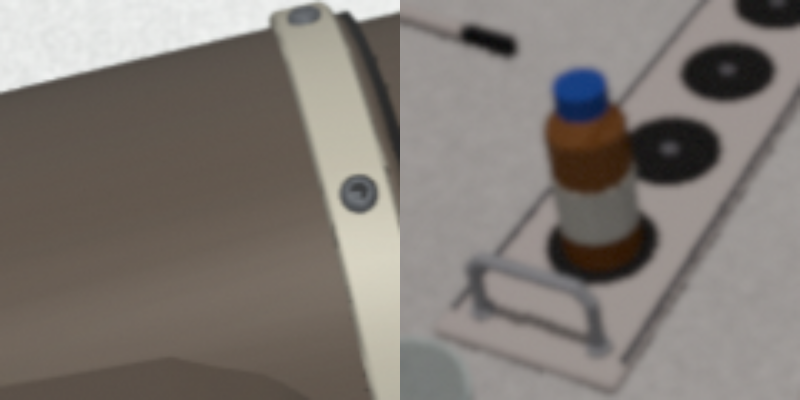

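The side crop shows the tall bottle standing upright and centred on the pad next to the handle (cap at (194,218)). Next is the 96 mm bottle.

>>> {"method": "step_arm", "body": {
  "rows": [
    [0, 0, -0.03, 0, 0.0876],
    [0, 0, -0.06, 0, 0.0876],
    [0, 0, -0.09, 0, 0.0876],
    [0, 0, -0.12, 0, 0.0876],
    [0, 0, -0.14, 0, 0.0876],
    [0, 0, -0.155, 0, 0.0876],
    [0, 0, -0.164, 0, 0.0876],
    [0, 0, -0.168, 0, 0.0876],
    [0, 0, -0.168, 0, 0.0876],
    [0, 0, -0.168, 0, 0.065],
    [0, 0, -0.168, 0, 0.058],
    [0, 0, -0.168, 0, 0.055],
    [0, 0, -0.168, 0, 0.05],
    [0, 0, -0.168, 0, 0.045],
    [0, 0, -0.168, 0, 0.04],
    [0, 0, -0.168, 0, 0.04],
    [0, 0, -0.168, 0, 0.04]
  ]
}}

```text
t: 10.3
eef_pos: [0.4601, -0.0822, 0.0368]
ee_rot: [-3.141, -0.0, -1.57]
force: [-0.8, 0.3, 4.8]
width: 0.0534
gripper_force: 15.0
```

>>> {"method": "step_arm", "body": {
  "rows": [
    [0, 0, 0.01, 0, 0.04],
    [0, 0, 0.03, 0, 0.04],
    [0, 0, 0.055, 0, 0.04],
    [0, 0, 0.08, 0, 0.04],
    [0, 0, 0.105, 0, 0.04],
    [0.01, 0.005, 0.125, 0, 0.04],
    [0.03, 0.02, 0.135, 0, 0.04],
    [0.05, 0.042, 0.135, 0, 0.04],
    [0.07, 0.066, 0.135, 0, 0.04],
    [0.09, 0.09, 0.135, 0, 0.04],
    [0.11, 0.114, 0.13, 0, 0.04],
    [0.13, 0.138, 0.115, 0, 0.04],
    [0.145, 0.158, 0.095, 0, 0.04],
    [0.152, 0.167, 0.07, 0, 0.04],
    [0.152, 0.167, 0.05, 0, 0.04],
    [0.152, 0.167, 0.035, 0, 0.04],
    [0.152, 0.167, 0.03, 0, 0.04],
    [0.152, 0.167, 0.03, 0, 0.04]
  ]
}}

```text
t: 12.1
eef_pos: [0.6112, 0.0845, 0.066]
ee_rot: [3.14, -0.001, -1.57]
force: [0.7, 0.3, -2.3]
width: 0.0533
gripper_force: 15.0
```

>>> {"method": "step_arm", "body": {
  "rows": [
    [0, 0, -0.006, 0, 0.04],
    [0, 0, -0.012, 0, 0.04],
    [0, 0, -0.016, 0, 0.04],
    [0, 0, -0.018, 0, 0.04],
    [0, 0, -0.019, 0, 0.04],
    [0, 0, -0.019, 0, 0.04],
    [0, 0, -0.019, 0, 0.06],
    [0, 0, -0.019, 0, 0.07],
    [0, 0, -0.019, 0, 0.08],
    [0, 0, -0.019, 0, 0.0876],
    [0, 0, -0.019, 0, 0.0876],
    [0, 0, 0, 0, 0.0876],
    [0, 0, 0.02, 0, 0.0876],
    [0, 0, 0.05, 0, 0.0876],
    [0, 0, 0.09, 0, 0.0876],
    [0, 0, 0.12, 0, 0.0876],
    [0, 0, 0.14, 0, 0.0876],
    [0, 0, 0.14, 0, 0.0876]
  ]
}}

```text
t: 13.9
eef_pos: [0.6136, 0.0853, 0.2104]
ee_rot: [-3.136, 0.002, -1.569]
force: [0.2, 1.1, 0.5]
width: 0.0875
gripper_force: 0.0
```

>>> {"method": "step_arm", "body": {
  "rows": [
    [-0.015, -0.033, 0, 0, 0.0876],
    [-0.03, -0.066, 0, 0, 0.0876],
    [-0.048, -0.105, 0, 0, 0.0876],
    [-0.066, -0.144, 0, 0, 0.0876],
    [-0.084, -0.183, 0, 0, 0.0876],
    [-0.102, -0.222, 0, 0, 0.0876],
    [-0.12, -0.262, 0, 0, 0.0876],
    [-0.138, -0.302, 0, 0, 0.0876],
    [-0.155, -0.34, 0, 0, 0.0876],
    [-0.165, -0.36, 0, 0, 0.0876],
    [-0.169, -0.369, 0, 0, 0.0876],
    [-0.169, -0.369, 0, 0, 0.0876],
    [-0.169, -0.369, 0, 0, 0.0876]
  ]
}}

```text
t: 15.2
eef_pos: [0.443, -0.2837, 0.2062]
ee_rot: [3.141, 0.0, -1.57]
force: [0.5, 0.1, 0.3]
width: 0.0876
gripper_force: 0.0
```

```bash
python3 - <<'E'
from h import *
ft=grab('top'); fs=grab('side')
s=arm.get_state();print(s['eef_pos'].round(4),s['q'].round(2))
for f,dz in((ft,.006),(fs,.002)):
    for b in blobs(f,(95,90,50),(130,255,255),60): print(b, 'z=.12',onz(f,*b[0],.114+dz).round(4),'z=.1',onz(f,*b[0],.096+dz).round(4))
cv2.imwrite('pics/c4.png',np.hstack([ft['color'][110:310,150:550],cv2.resize(fs['color'][120:320,140:380],(240,200))]))
E
```

```text
[ 0.4434 -0.2833  0.2064] [-0.2   0.13 -0.34 -0.   -1.1   0.2 ]
([259.6, 146.5], [250, 137, 20, 20, 309]) z=.12 [0.6063 0.0857 0.12  ] z=.1 [0.6119 0.0866 0.102 ]
([210.8, 145.7], [203, 138, 16, 17, 215]) z=.12 [0.6079 0.172  0.12  ] z=.1 [0.6136 0.1752 0.102 ]
([296.1, 222.9], [288, 215, 18, 17, 248]) z=.12 [0.4709 0.0224 0.12  ] z=.1 [0.4729 0.0215 0.102 ]
([456.4, 239.7], [451, 234, 12, 12, 116]) z=.12 [ 0.4405 -0.2575  0.12  ] z=.1 [ 0.4416 -0.2659  0.102 ]
([179.8, 249.9], [168, 238, 25, 25, 493]) z=.12 [0.4248 0.2197 0.12  ] z=.1 [0.4255 0.2241 0.102 ]
([299.6, 195.0], [292, 188, 16, 15, 186]) z=.12 [0.466 0.032 0.116] z=.1 [0.474  0.0074 0.098 ]
([217.5, 199.3], [209, 192, 18, 16, 230]) z=.12 [0.5978 0.1047 0.116 ] z=.1 [0.6116 0.0833 0.098 ]
([193.7, 218.1], [186, 211, 16, 15, 206]) z=.12 [0.6076 0.169  0.116 ] z=.1 [0.6218 0.1505 0.098 ]
([276.9, 304.4], [263, 291, 29, 28, 680]) z=.12 [0.4072 0.2818 0.116 ] z=.1 [0.4126 0.2682 0.098 ]
```

View pics/c4.png

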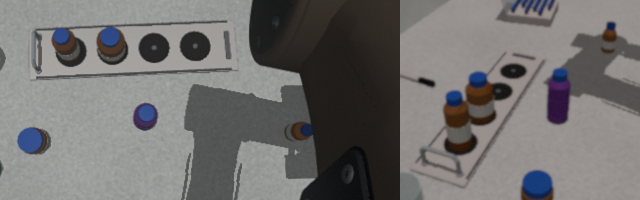

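Both placed bottles stand upright within about 2 mm of their pad centres (caps at top px (211,146) and (260,147)). Now the 78 mm bottle.

>>> {"method": "step_arm", "body": {
  "rows": [
    [0, 0, -0.03, 0, 0.0876],
    [0, 0, -0.06, 0, 0.0876],
    [0, 0, -0.09, 0, 0.0876],
    [0, 0, -0.12, 0, 0.0876],
    [0, 0, -0.145, 0, 0.0876],
    [0, 0, -0.165, 0, 0.0876],
    [0, 0, -0.178, 0, 0.0876],
    [0, 0, -0.185, 0, 0.0876],
    [0, 0, -0.186, 0, 0.0876],
    [0, 0, -0.186, 0, 0.06],
    [0, 0, -0.186, 0, 0.045],
    [0, 0, -0.186, 0, 0.038],
    [0, 0, -0.186, 0, 0.034],
    [0, 0, -0.186, 0, 0.03],
    [0, 0, -0.186, 0, 0.025],
    [0, 0, -0.186, 0, 0.025],
    [0, 0, -0.186, 0, 0.025]
  ]
}}

```text
t: 17.0
eef_pos: [0.4429, -0.2842, 0.0206]
ee_rot: [-3.142, -0.0, -1.57]
force: [0.1, 0.4, 1.1]
width: 0.0357
gripper_force: 15.0
```

>>> {"method": "step_arm", "body": {
  "rows": [
    [0, 0, 0.01, 0, 0.025],
    [0, 0, 0.03, 0, 0.025],
    [0, 0, 0.055, 0, 0.025],
    [0.008, 0.012, 0.08, 0, 0.025],
    [0.022, 0.035, 0.1, 0, 0.025],
    [0.038, 0.062, 0.1, 0, 0.025],
    [0.054, 0.09, 0.1, 0, 0.025],
    [0.071, 0.118, 0.1, 0, 0.025],
    [0.088, 0.146, 0.1, 0, 0.025],
    [0.105, 0.174, 0.1, 0, 0.025],
    [0.122, 0.202, 0.1, 0, 0.025],
    [0.139, 0.23, 0.1, 0, 0.025],
    [0.155, 0.256, 0.1, 0, 0.025],
    [0.167, 0.275, 0.09, 0, 0.025],
    [0.173, 0.285, 0.07, 0, 0.025],
    [0.173, 0.285, 0.05, 0, 0.025],
    [0.173, 0.285, 0.035, 0, 0.025],
    [0.173, 0.285, 0.03, 0, 0.025],
    [0.173, 0.285, 0.03, 0, 0.025]
  ]
}}

```text
t: 18.9
eef_pos: [0.6152, 0.0005, 0.0496]
ee_rot: [3.14, -0.001, -1.57]
force: [-0.2, -0.3, -0.7]
width: 0.0353
gripper_force: 15.0
```

>>> {"method": "step_arm", "body": {
  "rows": [
    [0, 0, -0.006, 0, 0.025],
    [0, 0, -0.012, 0, 0.025],
    [0, 0, -0.016, 0, 0.025],
    [0, 0, -0.018, 0, 0.025],
    [0, 0, -0.019, 0, 0.025],
    [0, 0, -0.019, 0, 0.025],
    [0, 0, -0.019, 0, 0.045],
    [0, 0, -0.019, 0, 0.06],
    [0, 0, -0.019, 0, 0.075],
    [0, 0, -0.019, 0, 0.0876],
    [0, 0, -0.019, 0, 0.0876],
    [0, 0, 0, 0, 0.0876],
    [0, 0, 0.02, 0, 0.0876],
    [0, 0, 0.05, 0, 0.0876],
    [0, 0, 0.09, 0, 0.0876],
    [0, 0, 0.13, 0, 0.0876],
    [0, 0, 0.16, 0, 0.0876],
    [0, 0, 0.16, 0, 0.0876]
  ]
}}

```text
t: 20.7
eef_pos: [0.6184, 0.0011, 0.2161]
ee_rot: [-3.133, 0.001, -1.569]
force: [0.7, 0.3, -0.5]
width: 0.0878
gripper_force: 0.0
```

>>> {"method": "step_arm", "body": {
  "rows": [
    [-0.02, 0.025, 0, 0, 0.0876],
    [-0.04, 0.05, 0, 0, 0.0876],
    [-0.063, 0.078, 0, 0, 0.0876],
    [-0.086, 0.106, 0, 0, 0.0876],
    [-0.109, 0.135, 0, 0, 0.0876],
    [-0.132, 0.163, 0, 0, 0.0876],
    [-0.155, 0.192, 0, 0, 0.0876],
    [-0.175, 0.216, 0, 0, 0.0876],
    [-0.186, 0.23, 0, 0, 0.0876],
    [-0.189, 0.234, 0, 0, 0.0876],
    [-0.189, 0.234, 0, 0, 0.0876],
    [-0.189, 0.234, 0, 0, 0.0876]
  ]
}}

```text
t: 21.9
eef_pos: [0.4271, 0.2344, 0.2103]
ee_rot: [3.141, -0.0, -1.57]
force: [0.1, -0.4, 0.5]
width: 0.0875
gripper_force: 0.0
```

```bash
python3 - <<'E'
from h import *
fs=grab('side','s5.png')
s=arm.get_state();print(s['eef_pos'].round(4),s['q'].round(2))
for b in blobs(fs,(95,90,50),(130,255,255),60): print(b, 'b78',onz(fs,*b[0],.080).round(4),'jar',onz(fs,*b[0],.052).round(4))
E
```

```text
[0.4272 0.2342 0.2103] [ 0.91  0.06 -0.41  0.   -1.1  -0.91]
([217.6, 199.3], [209, 192, 18, 16, 229]) b78 [0.6252 0.0619 0.08  ] jar [0.6467 0.0286 0.052 ]
([298.9, 197.0], [293, 192, 14, 11, 122]) b78 [ 0.4808 -0.0101  0.08  ] jar [ 0.4932 -0.048   0.052 ]
([193.7, 218.1], [186, 211, 16, 15, 205]) b78 [0.6361 0.1319 0.08  ] jar [0.6583 0.1031 0.052 ]
([276.9, 304.3], [263, 290, 29, 29, 681]) b78 [0.418  0.2545 0.08  ] jar [0.4264 0.2335 0.052 ]
```

View pics/s5.png

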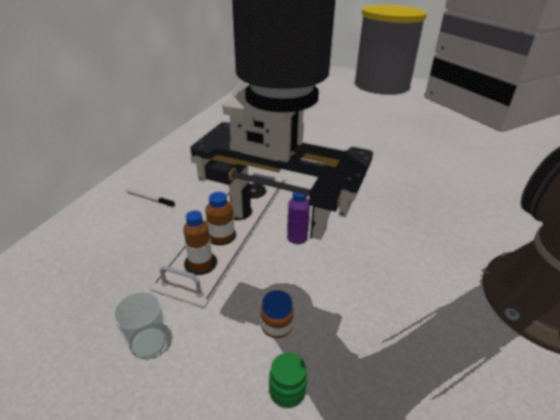

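The gripper hovers above the jar (277,304). The 78 mm bottle is hidden behind the finger, and the beaker (142,325) hasn't been touched. I'll pick up the jar.

>>> {"method": "step_arm", "body": {
  "rows": [
    [0, 0, -0.035, 0, 0.0876],
    [0, 0, -0.07, 0, 0.0876],
    [0, 0, -0.105, 0, 0.0876],
    [0, 0, -0.135, 0, 0.0876],
    [0, 0, -0.16, 0, 0.0876],
    [0, 0, -0.18, 0, 0.0876],
    [0, 0, -0.192, 0, 0.0876],
    [0, 0, -0.199, 0, 0.0876],
    [0, 0, -0.2, 0, 0.0876],
    [0, 0, -0.2, 0, 0.065],
    [0, 0, -0.2, 0, 0.056],
    [0, 0, -0.2, 0, 0.053],
    [0, 0, -0.2, 0, 0.05],
    [0, 0, -0.2, 0, 0.045],
    [0, 0, -0.2, 0, 0.04],
    [0, 0, -0.2, 0, 0.04],
    [0, 0, -0.2, 0, 0.04]
  ]
}}

```text
t: 23.65
eef_pos: [0.427, 0.235, 0.0108]
ee_rot: [-3.141, 0.0, -1.57]
force: [-2.1, -0.2, 5.8]
width: 0.0513
gripper_force: 15.0
```

>>> {"method": "step_arm", "body": {
  "rows": [
    [0, 0, 0.01, 0, 0.04],
    [0, 0, 0.03, 0, 0.04],
    [0, 0, 0.055, 0, 0.04],
    [0, 0, 0.085, 0, 0.04],
    [0, 0, 0.115, 0, 0.04],
    [0, 0, 0.14, 0, 0.04],
    [0.006, -0.01, 0.155, 0, 0.04],
    [0.018, -0.03, 0.16, 0, 0.04],
    [0.035, -0.058, 0.16, 0, 0.04],
    [0.053, -0.088, 0.16, 0, 0.04],
    [0.071, -0.118, 0.16, 0, 0.04],
    [0.089, -0.148, 0.16, 0, 0.04],
    [0.107, -0.178, 0.16, 0, 0.04],
    [0.125, -0.208, 0.16, 0, 0.04],
    [0.143, -0.238, 0.16, 0, 0.04],
    [0.161, -0.267, 0.16, 0, 0.04],
    [0.177, -0.294, 0.16, 0, 0.04],
    [0.189, -0.312, 0.16, 0, 0.04],
    [0.194, -0.32, 0.155, 0, 0.04],
    [0.194, -0.32, 0.15, 0, 0.04]
  ]
}}

```text
t: 25.65
eef_pos: [0.6208, -0.0861, 0.16]
ee_rot: [3.141, 0.0, -1.571]
force: [0.0, -0.5, -1.1]
width: 0.0516
gripper_force: 15.0
```

>>> {"method": "step_arm", "body": {
  "rows": [
    [0, 0, -0.02, 0, 0.04],
    [0, 0, -0.045, 0, 0.04],
    [0, 0, -0.07, 0, 0.04],
    [0, 0, -0.095, 0, 0.04],
    [0, 0, -0.115, 0, 0.04],
    [0, 0, -0.128, 0, 0.04],
    [0, 0, -0.135, 0, 0.04],
    [0, 0, -0.138, 0, 0.04],
    [0, 0, -0.139, 0, 0.04],
    [0, 0, -0.139, 0, 0.04],
    [0, 0, -0.139, 0, 0.06],
    [0, 0, -0.139, 0, 0.07],
    [0, 0, -0.139, 0, 0.08],
    [0, 0, -0.139, 0, 0.0876],
    [0, 0, -0.139, 0, 0.0876],
    [0, 0, -0.12, 0, 0.0876],
    [0, 0, -0.095, 0, 0.0876],
    [0, 0, -0.06, 0, 0.0876],
    [0, 0, -0.02, 0, 0.0876],
    [0, 0, 0.02, 0, 0.0876]
  ]
}}

```text
t: 27.65
eef_pos: [0.6205, -0.0852, 0.1819]
ee_rot: [3.141, -0.0, -1.57]
force: [0.6, 0.9, -0.2]
width: 0.0876
gripper_force: 0.0
```

>>> {"method": "step_arm", "body": {
  "rows": [
    [-0.02, -0.02, 0.02, 0, 0.0876],
    [-0.05, -0.05, 0.05, 0, 0.0876],
    [-0.08, -0.09, 0.05, 0, 0.0876],
    [-0.11, -0.13, 0.05, 0, 0.0876],
    [-0.14, -0.17, 0.05, 0, 0.0876],
    [-0.15, -0.21, 0.05, 0, 0.0876],
    [-0.16, -0.25, 0.05, 0, 0.0876],
    [-0.16, -0.28, 0.05, 0, 0.0876],
    [-0.16, -0.3, 0.05, 0, 0.0876],
    [-0.16, -0.3, 0.05, 0, 0.0876],
    [-0.16, -0.3, 0.05, 0, 0.0876]
  ]
}}

```text
t: 28.75
eef_pos: [0.4605, -0.3853, 0.2302]
ee_rot: [3.141, 0.0, -1.571]
force: [0.2, 0.7, -0.1]
width: 0.0876
gripper_force: 0.0
```

```bash
python3 - <<'E'
from h import *
ft=grab('top'); fs=grab('side')
near=lambda b,p:min(b,key=lambda q:np.hypot(q[0][0]-p[0],q[0][1]-p[1]))
pads=[(.6076,.170),(.612,.0851),(.6163,.0008),(.6208,-.085)]
for f,dz in((ft,.006),(fs,.002)):
    bl=blobs(f,(95,90,50),(130,255,255),40)
    for (x,y),h in zip(pads,(.114,.096,.078,.06)):
        pr=proj(f,[[x,y,h+dz]])[0]; b=near(bl,pr); print(h,b[0],b[1][4],'err mm',((onz(f,*b[0],h+dz)[:2]-[x,y])*1000).round(1))
print(arm.get_state()['eef_pos'].round(3))
cv2.imwrite('pics/c6.png',np.hstack([ft['color'][100:310,100:480],cv2.resize(fs['color'][120:380,90:390],(300,260))[:210]]))
cv2.imwrite('pics/c7.png',cv2.resize(fs['color'][150:370,100:320],(600,600)))
E
```

```text
0.114 [210.8, 145.8] 217 err mm [0.1 2. ]
0.096 [259.6, 146.5] 309 err mm [-0.1  1.5]
0.078 [304.9, 147.8] 127 err mm [-1.   2.4]
0.06 [349.4, 148.1] 456 err mm [-0.   1.4]
0.114 [193.7, 218.0] 205 err mm [ 0.1 -1.2]
0.096 [217.5, 199.3] 231 err mm [-0.4 -1.8]
0.078 [237.0, 184.3] 93 err mm [-1.4 -2.2]
0.06 [252.4, 171.2] 235 err mm [ 0.3 -2.9]
[ 0.461 -0.385  0.231]
```

View pics/c6.png

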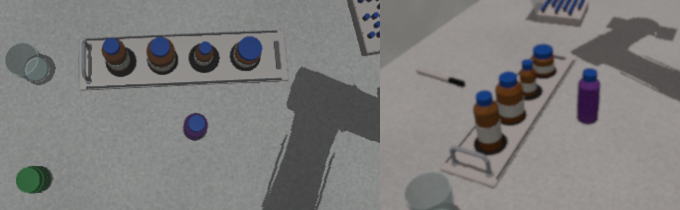

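View pics/c7.png

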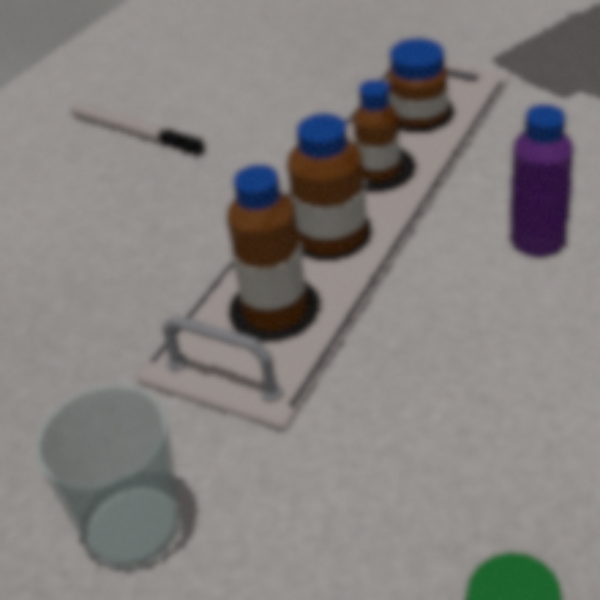

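Both views show the four amber bottles upright, in descending height from the handle. The caps are at top px (211,146), (260,147), (305,148) and (349,148), each within about 3 mm of its pad centre. The beaker and the look-alikes are untouched and the arm is clear.

```bash
python3 -c "
from station import arm
print(arm.job_done())"
```

```text
the job is handed in; nothing more can be done
None
```

The job is handed in: the four amber bottles stand upright on the four pads, tallest next to the handle down to the jar at the far end, each within about 3 mm of its pad centre in the final pictures, with the beaker untouched and about 29 s of the 112 s used.

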